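Roll the grinding wheel home into its parking stand

ROBOT

A 6-joint arm with a two-finger parallel gripper is mounted at the origin on a cart in front of the work surface, level with it; the furniture and walls round the work are solid. World frame = base frame: x ahead of the robot, y to its left, z up, the work surface at z = 0. Lengths are in m, angles in rad, forces in N, time in s.
With the tool pointing down it reaches from about 0.275 to 0.775 m from the base axis. Payload 14.6 kg.
Tool frame: the origin (TCP) lies on the centre line of the jaws, within the pads' length; the fingertips stand 14 mm ahead of it and the grasp point (between the pads) lies 5 mm behind it (ctrl.finger_overhang is the distance from the TCP to the fingertips, in m); z points along the fingers, x is the direction in which the jaws open and shut, and the axes are right-handed (so a half turn about z gives the same grasp; the last joint's range is limited). The gripper opens to 85 mm and grips with 20 to 120 N. Pads are 22 mm wide; open, the fingers measure 114 mm over their backs; the gripper's body (76 mm by 85 mm) begins 54 mm behind the grasp point. The pads swing forward as they close: fully open they stand 13 mm farther back than shut.
Start: joints at [-1.447, 0.263, -0.048, 1.259, 0, 1.415], TCP at [0.144, -0.505, 0.245] pointing down, gripper open.
Joint ranges: [-2.65, 2.65], [-0.89, 1.7], [-1.18, 1.37], [-2.13, 2.11], [-1.35, 1.29], [-3.14, 3.14]. Speed limits (rad/s): [1.89, 1.89, 2.57, 2.79, 3.14, 3.14].

INTERFACE

Orientations are given as a unit quaternion [w, x, y, z].
In Python, from cell import readout, vision, workorder, ctrl gives the robot as it stands.
- The arm moves only by the tool step_arm, never from a script. Its argument "commands" is one flat list of numbers, 5 for each row, row after row: the shift along the tool's x, y, z scaled (see below), then the turn about the tool's z scaled (see below), then the opening, from 0 (shut) to 1 (fully open). A call has 1 to 12 rows; each row is the pose to reach, as a shift and turn from the pose commanded when the call began, along the tool's axes at that moment; what a row does not reach only later rows make up. The controller multiplies each number of a shift by 10 cm and each number of a turn by 120 degrees. A row lasts 1/12 s, in which the tool goes at most 41.7 mm and 7.16 degrees, less where a joint would pass 70% of its speed; a pose out of reach is approached as far as the arm can. A call with a number of a shift or a turn outside -1 to 1 is refused whole. A call with a gripper value outside its range is refused whole. The fingers move at their own pace and stop on an object; the grip force is fixed at half the most. Time passes only in rows, so rows that repeat a pose let the fingers close. It gives the time, the measured TCP pose, the force and the opening at its end, in the units of the state.
- readout.sense(): the state, without advancing time (a new reading comes with each control period).
- vision.snapshot(name): name is "scene" or "top" or "wrist"; returns the picture (384x512x3 uint8, red, green, blue); there is no depth.
- vision.camera_info(name): a dict with "fov_y" (degrees; the focal length in pixels is half the picture's height over the tangent of half this angle, whatever the lens; pixels are square), "cx", "cy" (the principal point, pixels), "R" (3x3) and "t" (3): a world point X has camera coordinates R X + t. Camera axes: x right, y down, z forward; pixel columns grow to the right and rows downward; lengths in m; the calibration is good to about 2 mm. The wrist camera is an equidistant fisheye: a pixel r from the principal point sees the ray r / f radians off the axis. A picture is of the moment at which its call begins: read the wrist's pose just before it. camera_info takes no time and is no camera call; for the wrist camera it gives the pose at the moment of the call.
- workorder.hand_in(): hands the job in, once; it reports no verdict.
The state is a dict: "t": time; "qpos": joint angles; "dq": joint speeds; "joint_torque": joint torques, N m; "position": TCP position; "orientation": TCP orientation; "contact_force": force on the tool from outside, world axes, zero at the start; "moment": the same for the moment, N m; "gripper_width": finger opening in m.
Only numpy, scipy, OpenCV 4.12 (cv2) and the standard library are available. Lean on these libraries where they do the work, as an engineer would, in place of code of your own. Each camera call takes 0.05 s, during which the arm holds its last target.

TASK

Roll the grinding wheel on its rim along the bench into the parking stand, upright all the way and never lifted. Push it on between the cheeks, past the drag of the brass spring jaw, until it bears on the spring nose of the stop and stays there when you let go; feel for the nose and do not ram it. Leave the other things on the bench alone.

Things in the scene. Friction and masses are not known exactly. Their poses are not given: they have to be found in the camera images.
- wheel: Grey grinding wheel, 100 mm diameter, 24 mm thick, 0.3 to 0.6 kg, free on its rim before the stand, facing it roughly. A 12 mm spindle sticks out 20 mm from each face (64 mm over its ends), with a 28 mm collar, 4.5 mm high with its nut, at each face. Origin: its centre, 50 mm up; y along the spindle; z up and x toward the stand at the start. Pushed from behind on both spindle ends it rolls; it coasts if knocked.
- stand: Parking stand, fixed. Origin on the bench, mid-lane; x along the lane, inward; y left, z up. The bench is the lane's floor. Wooden rails 22 mm high, 14 mm thick leave a lane 27 mm wide from x = -58 mm on. From x = 12 to 75 mm aluminium cheeks 66 mm high stand over the rails, also 27 mm apart: the wheel's front goes between them, its spindle stays before them.
- lane_mouth (a point): Middle of the lane's mouth on the bench, at x = -102 mm in the stand's frame; here the flared rails are 50 mm apart, narrowing to 27 mm at x = -58 mm.
- jaw_place (a point): Inner face of the brass spring jaw in the +y cheek, 50 mm up (as it is while free; this point does not move). It reaches 6 mm into the lane, with a ramp before it, and gives way. The wheel meets it with its centre near x = -38 mm in the stand's frame; it presses the wheel on the other cheek with about 4 N, drags at it with some 3 to 9 N and holds it where it is left.
- stop: Steel stop bracket, 74 mm high, across the lane's end; origin: its foot, at x = 93 mm in the stand. A brass nose 50 mm up, on a screw-set carrier, meets the wheel when its centre is anywhere from x = -23 to -5 mm in the stand's frame: set differently each time, not measured. Nose spring: 0.8 N at first touch, 2 N at 2.5 mm, then solid (force rises steeply). Over 15 N on the stop is ramming.
- findings_tin: bystander: low round white tin, 76 x 70 x 29 mm; origin under its middle
- cast_lump: bystander: rough white plaster lump, 38 x 38 x 23 mm; origin under its middle
- ring_clamp: bystander: wooden ring clamp, 150 mm long, lying; origin under its middle
- spirit_lamp: bystander: white spirit lamp, 68 mm across, 80 mm high; origin under its middle
- pigment_jar: bystander: small brown jar with a white cap, 35 mm across, 46 mm high; origin under its middle
- pliers: bystander: black-handled pliers, 157 mm long, lying; origin under their middle
- tweezers: bystander: steel tweezers, 122 mm long, lying; origin under their middle
Mind the look-alikes: they are no part of the job. What is shaped like the wheel but turquoise is not meant.

How it is judged:
By the outcome, as a careful person would: the job done as asked, in the order asked, and still so for the second after the job is handed in, with the robot touching nothing.
It also fails if it takes over 72 s, if anything falls off the work surface, if the arm or the gripper's body presses on something with over 40 N, if the wrist force passes 120 N, or if a joint passes its speed limit or range.

## Working session

There is one attempt and no reset: what is moved stays moved. The work goes in short steps, Python scripts to look and compute and a tool call to move; the robot and the scene stay as the last step left them, time stands still between calls to the robot, and variables do not carry over. Pictures are saved under pics/ and viewed, and the job is handed in when it is done.

Besides the shell and the picture viewer there is one more tool, called after "Call:" as name(argument=value, ...), one argument or row to a line, values as JSON. step_arm: Moves the arm, as the interface text tells. Shifts and turns lie within -1 to 1; 1 stands for 10 cm of shift or 120 degrees of turn. Its arguments: {"type":"object","properties":{"commands":{"type":"array","items":{"type":"number","minimum":-1,"maximum":1}}},"required":["commands"]}

```bash
ls; mkdir -p pics; python3 - <<'E'
from cell import readout, vision, workorder, ctrl
import cv2,numpy as np
s=readout.sense(); print(s)
print(ctrl.finger_overhang)
for n in ["scene","top","wrist"]:
    i=vision.camera_info(n); print(n,i)
    cv2.imwrite(f"pics/{n}0.png",cv2.resize(vision.snapshot(n)[:,:,::-1],None,fx=1.5,fy=1.5,interpolation=cv2.INTER_CUBIC))
E
```

```text
pics
{'t': 0.0, 'qpos': array([-1.44729553e+00,  2.63524928e-01, -4.88834119e-02,  1.25943226e+00,
        2.08157864e-05,  1.41550175e+00]), 'dq': array([ 0.00116572, -0.00012069, -0.0007783 , -0.00193351, -0.0019483 ,
       -0.00059023]), 'joint_torque': array([ 1.44473029e-04, -6.37614584e+01,  3.84570086e+01,  1.37223743e-02,
       -1.41419009e-04, -1.43578802e-05]), 'position': array([ 0.1444512 , -0.50447925,  0.24484371]), 'orientation': array([-3.82270553e-04,  7.98497771e-01, -6.01997539e-01, -3.55815449e-04]), 'contact_force': array([-0.81272413, -0.55119526, -0.27719902]), 'moment': array([-0.00146932, -0.02049709,  0.00866928]), 'gripper_width': 0.08543369530929064}
0.014
scene {'fov_y': 44.49255636796953, 'cx': 251.55563014814152, 'cy': 195.04176268812353, 'R': array([[-0.65359528, -0.75661309, -0.01870385],
       [-0.50994463,  0.45850455, -0.72782557],
       [ 0.55925815, -0.46616543, -0.68550719]]), 't': array([0.41256947, 0.26154382, 1.08649328])}
top {'fov_y': 44.307315406901225, 'cx': 250.40495107124138, 'cy': 192.8376879970757, 'R': array([[-0.00334542, -0.99983253, -0.01799246],
       [-0.99921827,  0.00405103, -0.03932466],
       [ 0.03939096,  0.01784683, -0.99906448]]), 't': array([0.09146068, 0.5104481 , 1.35153227])}
wrist {'fov_y': 65.70646984690485, 'cx': 253.08974785240756, 'cy': 192.6193358157317, 'R': array([[ 0.27619384, -0.96109978, -0.00204543],
       [-0.92693569, -0.26693721,  0.26369444],
       [-0.25398267, -0.0709348 , -0.96460409]]), 't': array([-0.5244305 , -0.03558542,  0.37974543])}
```

View pics/scene0.png

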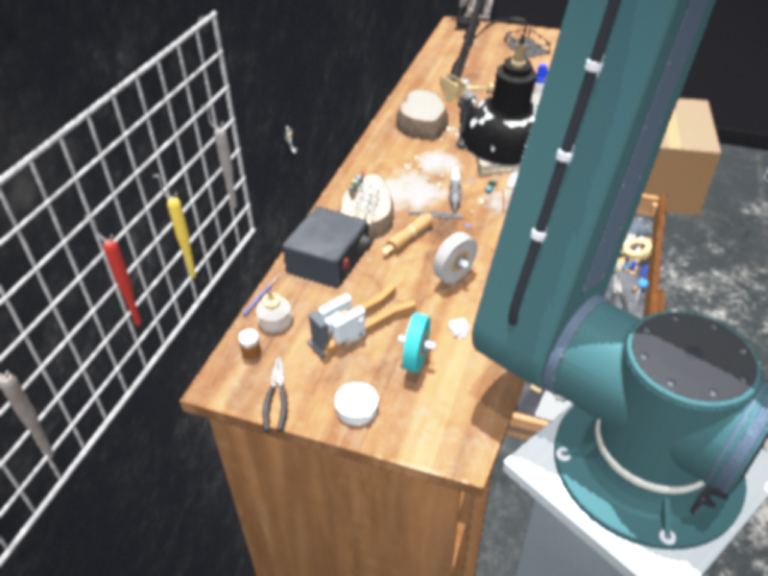

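View pics/top0.png

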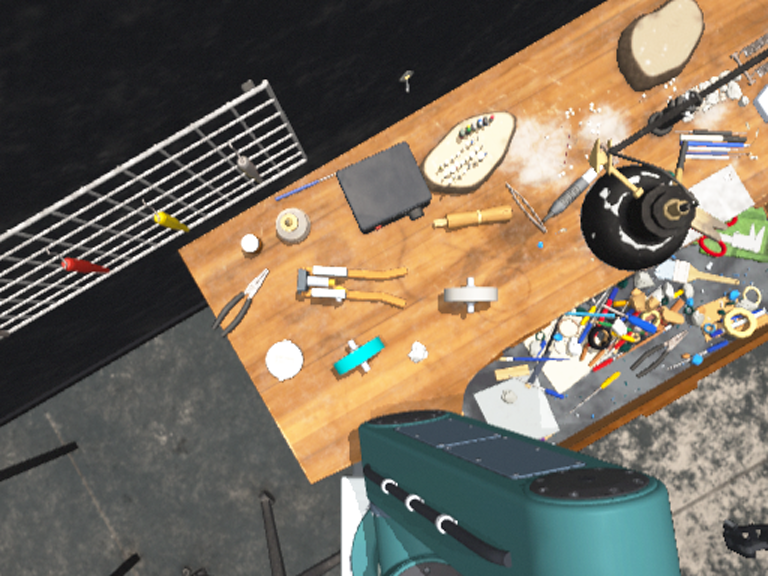

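View pics/wrist0.png

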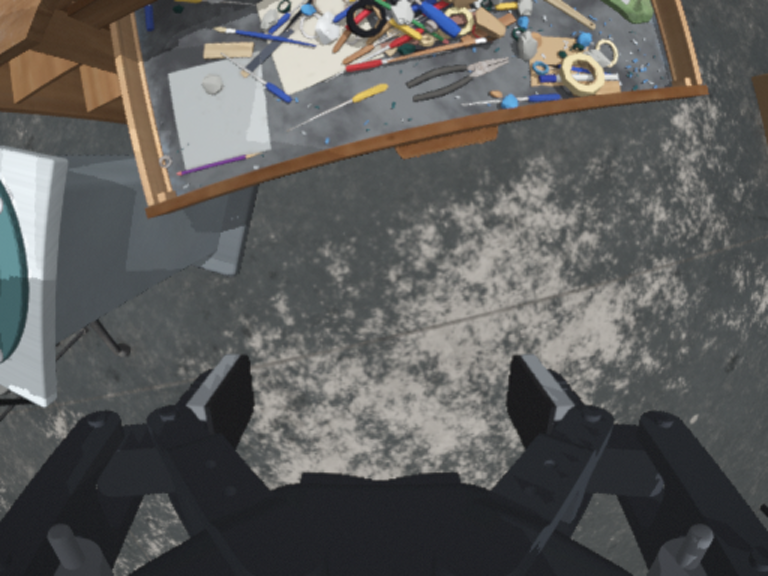

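The things that could be taken for the wheel (pixels in the 1.5x top view) are the grey wheel at (470,293) and the turquoise wheel at (358,357). The description says grey, so I choose (470,293). The stand is at (340,285), with its mouth facing the wheel. Next I'll check this in a close crop.

```bash
python3 - <<'E'
from cell import vision
import cv2
a=vision.snapshot("top")[:,:,::-1]; b=vision.snapshot("scene")[:,:,::-1]
cv2.imwrite("pics/raw_top.png",a);cv2.imwrite("pics/raw_scene.png",b)
c=a[165:225,190:340]; cv2.imwrite("pics/c1.png",cv2.resize(c,(750,300),interpolation=cv2.INTER_CUBIC))
c=b[145:245,195:325]; cv2.imwrite("pics/c2.png",cv2.resize(c,(780,600),interpolation=cv2.INTER_CUBIC))
E
```

```text
(no output)
```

View pics/c1.png

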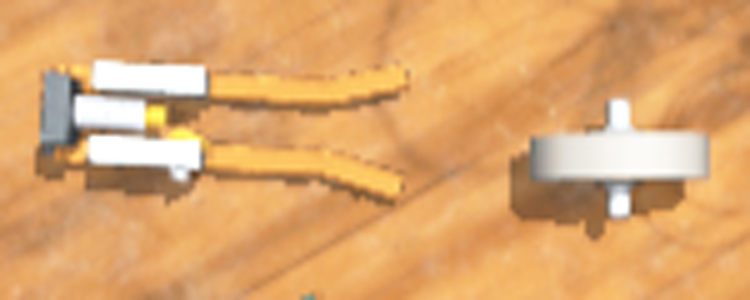

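View pics/c2.png

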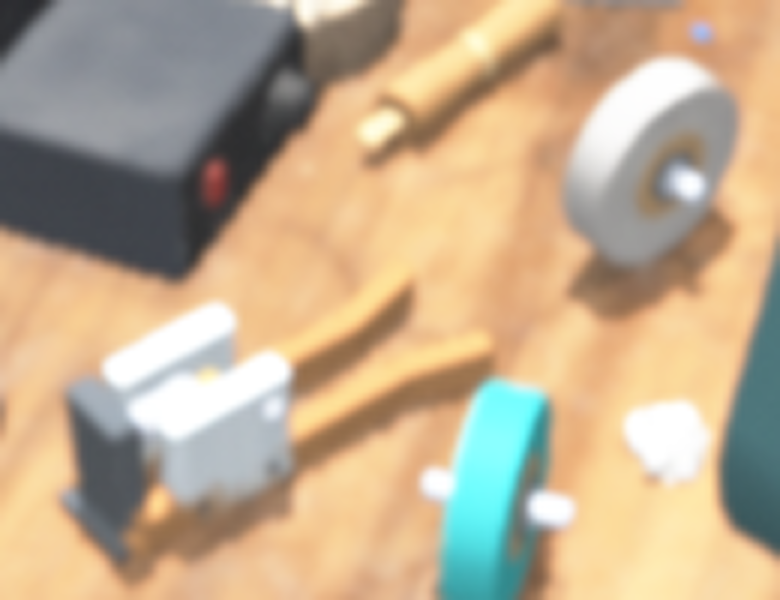

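```bash
cat > h.py <<'E'
import numpy as np
from scipy.optimize import least_squares
from cell import readout, vision
def proj(i,X):
    X=np.atleast_2d(X); c=X@np.array(i["R"]).T+np.array(i["t"]); f=192/np.tan(np.radians(i["fov_y"]/2))
    return np.c_[i["cx"]+f*c[:,0]/c[:,2], i["cy"]+f*c[:,1]/c[:,2]]
def back(i,p,z):
    f=192/np.tan(np.radians(i["fov_y"]/2)); R=np.array(i["R"]);t=np.array(i["t"])
    d=R.T@np.array([(p[0]-i["cx"])/f,(p[1]-i["cy"])/f,1]); o=-R.T@t
    return o+d*(z-o[2])/d[2]
def fr(p,P):
    c,s=np.cos(p[2]),np.sin(p[2]); P=np.atleast_2d(P)
    return np.c_[p[0]+c*P[:,0]-s*P[:,1],p[1]+s*P[:,0]+c*P[:,1],P[:,2]]
E
python3 - <<'E'
from h import *
i=vision.camera_info("top")
q=lambda x,y:np.array([190+(x)/5.,165+(y)/5.])-0.4
P=[];px=[]
def a(x,y,z,u,v): P.append([x,y,z]);px.append(q(u,v))
a(-102,-25,22,408,91); a(-102,25,22,403,172)
a(12,-13.5,66,208,97);a(75,-13.5,66,92,93)
a(12,13.5,66,203,141);a(75,13.5,66,90,136)
P=np.array(P)/1e3;px=np.array(px)
f=lambda p:(proj(i,fr(p,P))-px).ravel()
r=least_squares(f,[0.5,0.2,1.57]); print(r.x,np.degrees(r.x[2])); print(f(r.x).reshape(-1,2))
for nm,u in dict(hi=(619,99),lo=(620,217)).items(): print(nm,back(i,q(*u),.05))
print('rim L/R',back(i,q(529,157),.05),back(i,q(711,157),.05))
A=back(i,q(619,99),.05);B=back(i,q(620,217),.05); m=(A+B)/2
print('len',np.linalg.norm(A-B),'m',m)
c,s=np.cos(r.x[2]),np.sin(r.x[2]); d=(m-np.r_[r.x[:2],0])[:2]
print('wheel in stand',c*d[0]+s*d[1],-s*d[0]+c*d[1], 'heading', np.degrees(np.arctan2(*(B-A)[[1,0]]))-90-np.degrees(r.x[2]))
E
```

```text
[0.52050033 0.13209743 1.52231112] 87.22200220805763
[[ 0.23181144 -0.57223352]
 [ 0.47347359  0.6547753 ]
 [-0.57703953 -0.42454376]
 [-0.00228594 -0.62193179]
 [-0.03187025  0.48397003]
 [-0.07463673  0.47657228]]
hi [ 0.53217846 -0.08769714  0.05      ]
lo [ 0.46610168 -0.08768755  0.05      ]
rim L/R [ 0.49986638 -0.03712325  0.05      ] [ 0.49946661 -0.13875906  0.05      ]
len 0.06607678709955575 m [ 0.49914007 -0.08769235  0.05      ]
wheel in stand -0.22056673819775996 0.010682783138922104 heading 2.769680450780328
```

```bash
python3 - <<'E'
from h import *
from scipy.spatial.transform import Rotation as Ro
s=readout.sense(); i=vision.camera_info("wrist"); C=-np.array(i["R"]).T@i["t"]
q=s["orientation"]; T=Ro.from_quat(np.r_[q[1:],q[0]]).as_matrix()
print("tool axes",T.round(3)); print("cam in tool",T.T@(C-s["position"]), "cam axis in tool",T.T@np.array(i["R"])[2])
j=vision.camera_info("top")
for n,u,z in [("black bottle top",(677,208),.25),("bottle base",(640,240),.05),("turq mid",(358,357),.1),("turq spin up",(347,342),.05),("turq spin lo",(368,372),.05),("lump",(418,352),.02),("handle",(470,217),.02),("box nearest",(428,207),.07)]:
    print(n,back(j,np.array(u)/1.5,z).round(3))
d=np.array([.499,-.145])-s["position"][:2]; print("dtool",T.T@np.r_[d,-.1])
E
```

```text
tool axes [[ 0.275 -0.961 -0.   ]
 [-0.961 -0.275  0.001]
 [-0.001 -0.    -1.   ]]
cam in tool [ 0.0002542  -0.06633022 -0.12973046] cam axis in tool [-7.69839602e-04  2.63827740e-01  9.64569505e-01]
black bottle top [ 0.628 -0.392  0.25 ]
bottle base [ 0.599 -0.404  0.05 ]
turq mid [0.386 0.12  0.1  ]
turq spin up [0.411 0.143 0.05 ]
turq spin lo [0.355 0.104 0.05 ]
lump [0.391 0.009 0.02 ]
handle [ 0.648 -0.092  0.02 ]
box nearest [ 0.66  -0.009  0.07 ]
dtool [-0.248084   -0.43980311  0.10015619]
```

```bash
python3 - <<'E'
import cv2
a=cv2.imread("pics/wrist0.png"); c=a[320:460,150:620]; cv2.imwrite("pics/w0c.png",cv2.resize(c,(799,238),interpolation=cv2.INTER_CUBIC))
E
cat >> h.py <<'E'
def wproj_tool(i,s,P):
    """tool-frame points to wrist pixels"""
    from scipy.spatial.transform import Rotation as Ro
    q=s["orientation"]; T=Ro.from_quat(np.r_[q[1:],q[0]]).as_matrix()
    X=np.atleast_2d(P)@T.T+s["position"]; return wproj(i,X)
def wproj(i,X):
    c=np.atleast_2d(X)@np.array(i["R"]).T+np.array(i["t"]); f=192/np.tan(np.radians(i["fov_y"]/2))
    th=np.arctan2(np.hypot(c[:,0],c[:,1]),c[:,2]); ph=np.arctan2(c[:,1],c[:,0])
    return np.c_[i["cx"]+f*th*np.cos(ph), i["cy"]+f*th*np.sin(ph)]
def wback(i,p,z):
    f=192/np.tan(np.radians(i["fov_y"]/2)); u=np.array(p,float)-[i["cx"],i["cy"]]; r=np.hypot(*u); th=r/f
    R=np.array(i["R"]); d=R.T@np.r_[u/r*np.sin(th),np.cos(th)]; o=-R.T@np.array(i["t"]); return o+d*(z-o[2])/d[2]
E
python3 - <<'E'
from h import *
s=readout.sense(); i=vision.camera_info("wrist")
for z in (0.014,0.001,-.006):
  for sx in (-1,1):
    print(z,(wproj_tool(i,s,[[sx*.0427,-.011,z],[sx*.0427,.011,z]])*1.5).round(0).tolist())
E
```

```text
0.014 [[258.0, 332.0], [264.0, 388.0]]
0.014 [[500.0, 333.0], [494.0, 388.0]]
0.001 [[248.0, 347.0], [255.0, 405.0]]
0.001 [[510.0, 347.0], [503.0, 405.0]]
-0.006 [[242.0, 355.0], [250.0, 415.0]]
-0.006 [[516.0, 355.0], [508.0, 416.0]]
```

View pics/w0c.png

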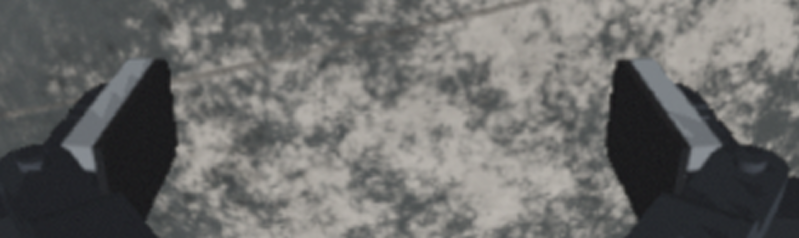

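Call:
step_arm(
  commands=[-0.33, -0.5, 0, 0, 1, -0.66, -1, 0, 0, 1, -0.66, -1, 0, 0, 1],
)

```text
t: 0.5
position: [0.2231, -0.4122, 0.245]
orientation: [-0.0, 0.798, -0.602, -0.0]
contact_force: [1.1, -0.4, -0.1]
gripper_width: 0.0853
```

Call:
step_arm(
  commands=[-0.33, -0.5, 0, 0, 1, -0.66, -1, 0, 0, 1, -0.66, -1, 0, 0, 1],
)

```text
t: 0.75
position: [0.3013, -0.3207, 0.2454]
orientation: [-0.0, 0.798, -0.602, 0.0]
contact_force: [1.4, -0.4, 0.1]
gripper_width: 0.0856
```

Call:
step_arm(
  commands=[-0.33, -0.5, 0, 0, 1, -0.66, -1, 0, 0, 1, -0.66, -1, 0, 0, 1],
)

```text
t: 1.0
position: [0.3794, -0.2297, 0.2454]
orientation: [-0.0, 0.799, -0.602, 0.0]
contact_force: [0.1, -0.9, 1.2]
gripper_width: 0.0856
```

Call:
step_arm(
  commands=[-0.33, -0.5, 0, 0, 1, -0.66, -1, 0, 0, 1, -0.66, -1, 0, 0, 1],
)

```text
t: 1.25
position: [0.4575, -0.1386, 0.2454]
orientation: [-0.0, 0.799, -0.602, 0.0]
contact_force: [1.0, -1.2, -0.5]
gripper_width: 0.0854
```

Call:
step_arm(
  commands=[-0.1, -0.15, 0, -0.06, 1, -0.2, -0.3, 0, -0.12, 1, -0.3, -0.4, 0, -0.18, 1, -0.39, -0.56, 0, -0.24, 1, -0.39, -0.56, 0, -0.3, 1, -0.39, -0.56, 0, -0.36, 1, -0.39, -0.56, 0, -0.42, 1, -0.39, -0.56, 0, -0.48, 1, -0.39, -0.56, 0, -0.54, 1, -0.39, -0.56, 0, -0.6, 1, -0.39, -0.56, 0, -0.617, 1, -0.39, -0.56, 0, -0.617, 1],
)

```text
t: 2.25
position: [0.4994, -0.0879, 0.2452]
orientation: [-0.0, 1.0, 0.001, -0.0]
contact_force: [-0.0, 0.7, 0.1]
gripper_width: 0.0854
```

```bash
python3 - <<'E'
from h import *
import cv2,pickle
i=vision.camera_info("wrist");s=readout.sense()
a=vision.snapshot("wrist")[:,:,::-1].copy(); cv2.imwrite("pics/raw_w1.png",a); pickle.dump((i,s),open("w1.pkl","wb"))
cv2.imwrite("pics/w1.png",cv2.resize(a,None,fx=1.5,fy=1.5,interpolation=cv2.INTER_CUBIC))
E
```

```text
(no output)
```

View pics/w1.png

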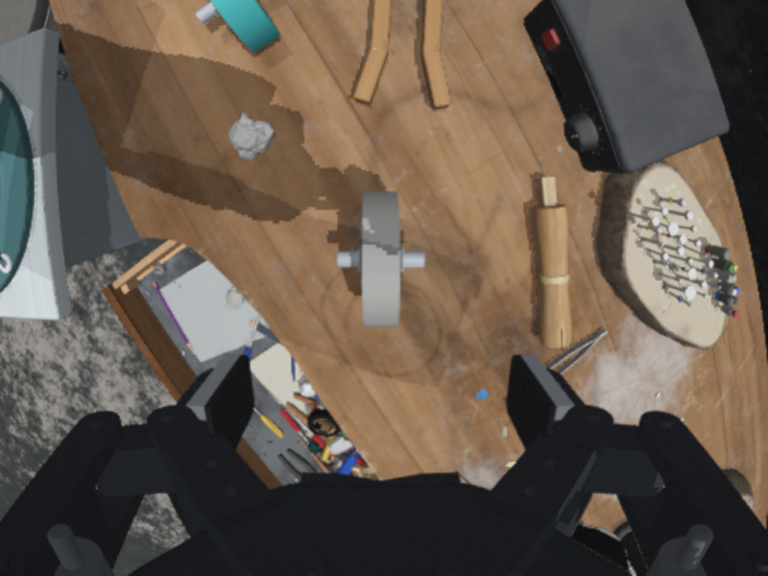

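The wrist view shows the grey wheel upright at (381,260), with spindle ends near (338,260) and (425,260). The lane mouth is above it at about (370,100)–(438,105). I'll zoom in to measure both.

```bash
python3 - <<'E'
import cv2
a=cv2.imread("pics/raw_w1.png"); c=a[0:75,215:315]; cv2.imwrite("pics/w1a.png",cv2.resize(c,(800,600),interpolation=cv2.INTER_CUBIC))
c=a[120:225,215:295]; cv2.imwrite("pics/w1b.png",cv2.resize(c,(480,630)[:2],interpolation=cv2.INTER_CUBIC)[:600])
E
```

```text
(no output)
```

View pics/w1a.png

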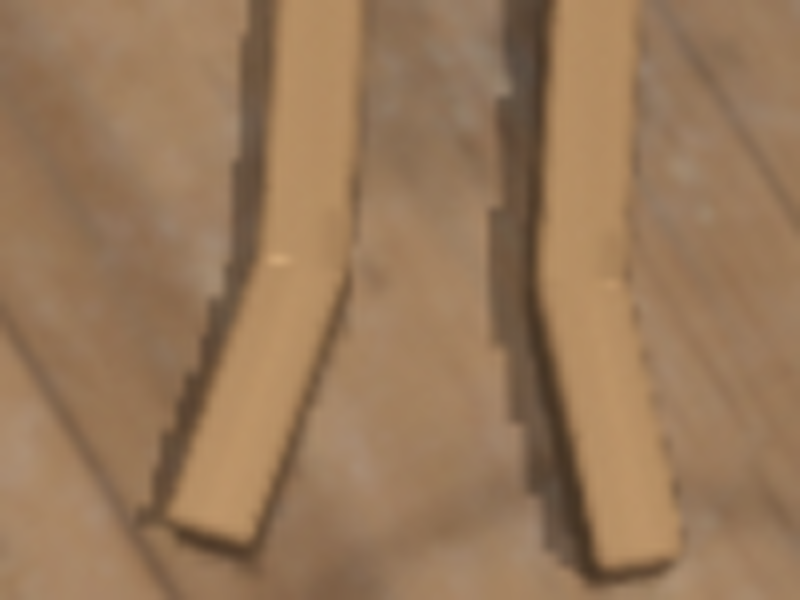

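View pics/w1b.png

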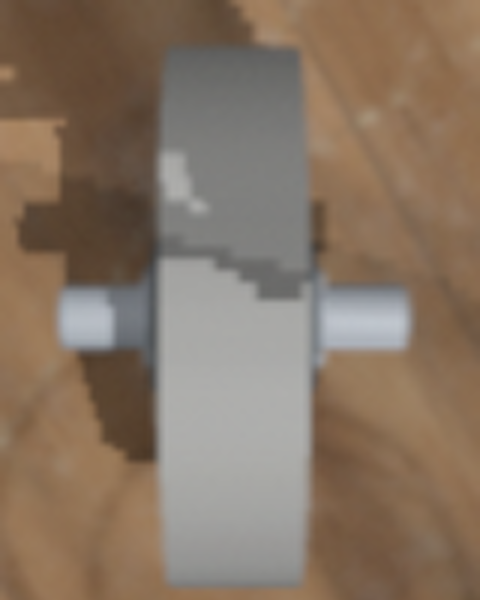

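```bash
python3 - <<'E'
from h import *
import pickle
i,s=pickle.load(open("w1.pkl","rb"))
qa=lambda u,v:(215+u/8-.45,v/8-.45); qb=lambda u,v:(215+u/6-.45,120+v/6-.45)
L=dict(Lm=(250,542),Lb=(348,272),Rm=(597,570),Rb=(540,275))
W={k:wback(i,qa(*v),.022) for k,v in L.items()}
for k in W: print(k,W[k].round(4))
tgt=dict(Lm=(-.102,.025),Rm=(-.102,-.025),Lb=(-.058,.0135),Rb=(-.058,-.0135))
P=np.array([[*tgt[k],.022] for k in L]); Q=np.array([W[k] for k in L])
r=least_squares(lambda p:(fr(p,P)-Q).ravel(),[.52,.13,1.52]); print(r.x,np.degrees(r.x[2]),(r.fun*1e3).round(1))
A=wback(i,qb(58,319),.05);B=wback(i,qb(410,318),.05);m=(A+B)/2;print(A,B,m,np.linalg.norm(A-B))
for X in (r.x,np.array([.5205,.1321,1.5223])):
  c,sn=np.cos(X[2]),np.sin(X[2]);d=(m[:2]-X[:2]);print(c*d[0]+sn*d[1],-sn*d[0]+c*d[1])
print('spindle yaw',np.degrees(np.arctan2((B-A)[1],(B-A)[0])))
E
```

```text
Lm [0.4901 0.0339 0.022 ]
Lb [0.5043 0.0759 0.022 ]
Rm [0.5409 0.0305 0.022 ]
Rb [0.5325 0.0761 0.022 ]
[0.52164056 0.13396588 1.51189759] 86.625351139435 [ 0.6 -0.3 -0.   0.5  0.9 -0.  -0.3  0.2 -0.  -0.8 -0.8 -0. ]
[ 0.46675753 -0.08704524  0.05      ] [ 0.53231078 -0.0866116   0.05      ] [ 0.49953416 -0.08682842  0.05      ] 0.0655546825770483
-0.2217127202619109 0.009071086314144909
-0.21968739204505186 0.010328129234212904
spindle yaw 0.37900597498202077
```

Call:
step_arm(
  commands=[0, -0.009, 0.3, 0, 1, 0, -0.009, 0.6, 0, 1, 0, -0.009, 0.9, 0, 1, 0, -0.009, 0.98, 0, 1],
)

```text
t: 2.63
position: [0.4977, -0.0864, 0.1438]
orientation: [-0.001, 1.0, -0.001, -0.002]
contact_force: [0.0, 1.1, -1.4]
gripper_width: 0.0852
```

Call:
step_arm(
  commands=[0, 0, 0.25, 0, 1, 0, 0, 0.5, 0, 1, 0, 0, 0.7, 0, 1, 0, 0, 0.82, 0, 1, 0, 0, 0.92, 0, 1, 0, 0, 0.98, 0, 1, 0, 0, 1, 0, 1],
)

```text
t: 3.22
position: [0.4996, -0.0871, 0.0472]
orientation: [-0.0, 1.0, -0.0, -0.0]
contact_force: [-0.3, 0.5, -0.6]
gripper_width: 0.0856
```

```bash
cat > snap.py <<'E'
import sys,pickle,cv2
from h import *
n,cam=sys.argv[1],sys.argv[2]
i=vision.camera_info(cam);s=readout.sense();a=vision.snapshot(cam)[:,:,::-1].copy()
cv2.imwrite(f"pics/raw_{n}.png",a);pickle.dump((i,s),open(f"{n}.pkl","wb"))
cv2.imwrite(f"pics/{n}.png",cv2.resize(a,None,fx=1.5,fy=1.5,interpolation=cv2.INTER_CUBIC))
print(s["t"],s["position"],s["contact_force"],s["gripper_width"])
E
python3 snap.py w2 wrist
```

```text
3.2167 [ 0.49959182 -0.08710536  0.04716159] [-0.26674411  0.48441522 -0.57240902] 0.08558332019123426
```

View pics/w2.png

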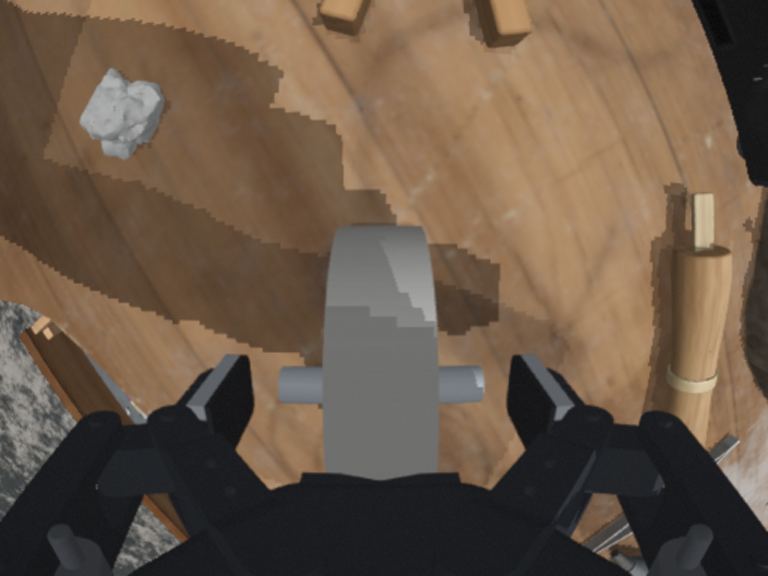

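The spindle ends at (280,385) and (484,385) are centred between the pads. I'll nip the ends, turn the wheel 9° in place to aim at the mouth, and let go.

Call:
step_arm(
  commands=[0, 0, 0, 0, 0.9, 0, 0, 0, 0, 0.85, 0, 0, 0, 0, 0.81, 0, 0, 0, 0, 0.79, 0, 0, 0, 0, 0.77, 0, 0, 0, 0, 0.76, 0, 0, 0, 0, 0.75, 0, 0, 0, 0, 0.74, 0, 0, 0, 0, 0.74],
)

```text
t: 4.02
position: [0.4996, -0.0871, 0.0475]
orientation: [0.0, 1.0, 0.0, 0.0]
contact_force: [-0.6, -0.6, 5.2]
gripper_width: 0.0634
```

Call:
step_arm(
  commands=[0, 0, 0, 0.015, 0.74, 0, 0, 0, 0.03, 0.74, 0, 0, 0, 0.045, 0.74, 0, 0, 0, 0.06, 0.74, 0, 0, 0, 0.075, 0.74, 0, 0, 0, 0.075, 0.74, 0, 0, 0, 0.075, 0.76, 0, 0, 0, 0.075, 0.8, 0, 0, 0, 0.075, 0.9, 0, 0, 0, 0.075, 1, 0, 0, 0, 0.075, 1],
)

```text
t: 4.93
position: [0.4994, -0.087, 0.0472]
orientation: [-0.0, 0.997, -0.078, -0.0]
contact_force: [0.3, 1.1, -0.2]
gripper_width: 0.0852
```

```bash
python3 snap.py w3 wrist;python3 snap.py t3 top
```

```text
4.9333 [ 0.49943427 -0.08704478  0.04721166] [ 0.3081328   1.07177866 -0.1575563 ] 0.08522785275378261
4.9833 [ 0.49945481 -0.08702727  0.04722061] [0.14263886 0.89128955 0.39315994] 0.08549831647676924
```

View pics/w3.png

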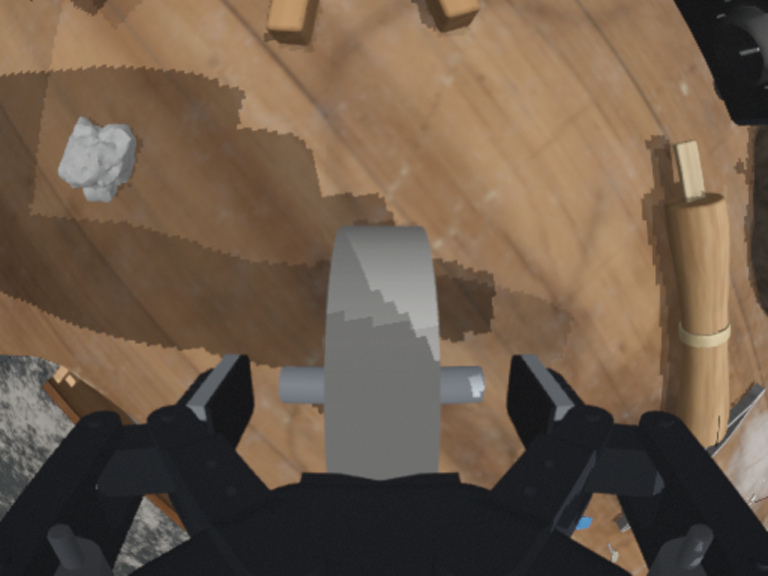

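View pics/t3.png

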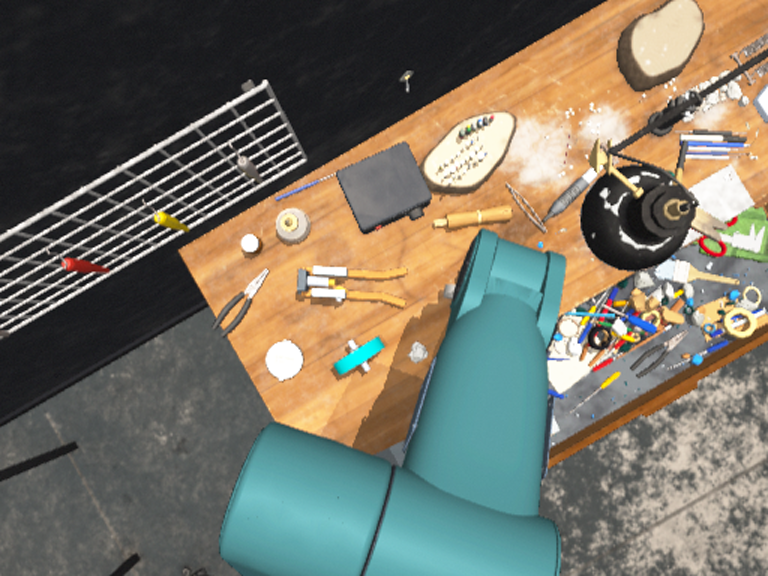

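The wheel turned with the tool: the spindle is still centred at (280..484,385) and the lane mouth is now at (370,20). Next I back off, narrow the fork and push.

Call:
step_arm(
  commands=[0, 0.1, 0, 0, 1, 0, 0.22, 0, 0, 1, 0, 0.32, 0, 0, 1, 0, 0.32, 0, 0, 0.8, 0, 0.32, 0, 0, 0.55, 0, 0.32, 0, 0, 0.55, 0, 0.32, 0, 0, 0.55, 0, 0.32, 0, 0, 0.55],
)

```text
t: 5.7
position: [0.4945, -0.1184, 0.0473]
orientation: [-0.0, 0.997, -0.078, -0.0]
contact_force: [-0.5, 0.9, -1.0]
gripper_width: 0.0469
```

```bash
python3 snap.py w4 wrist
```

```text
5.7 [ 0.49448911 -0.11841033  0.04727512] [-0.47455658  0.92376358 -1.03987664] 0.04690163934624446
```

View pics/w4.png

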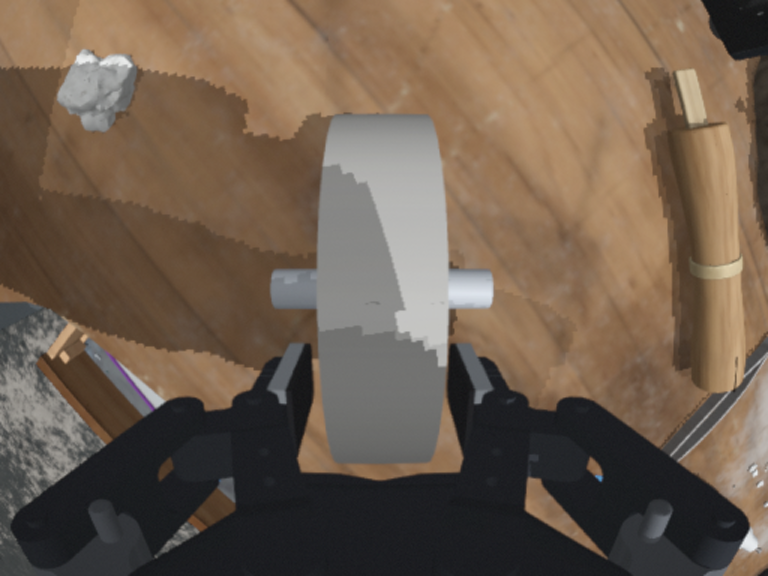

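The fork straddles the disc behind the spindle at (272..492,288). I'll start a gentle push.

Call:
step_arm(
  commands=[0, -0.08, 0, 0, 0.55, 0, -0.125, 0, 0, 0.55, 0, -0.14, 0, 0, 0.55, 0, -0.155, 0, 0, 0.55, 0, -0.175, 0, 0, 0.55, 0, -0.2, 0, 0, 0.55, 0, -0.225, 0, 0, 0.55, 0, -0.25, 0, 0, 0.55, 0, -0.28, 0, 0, 0.55, 0, -0.31, 0, 0, 0.55, 0, -0.34, 0, 0, 0.55, 0, -0.37, 0, 0, 0.55],
)

```text
t: 6.75
position: [0.5003, -0.0818, 0.0473]
orientation: [-0.0, 0.997, -0.078, -0.0]
contact_force: [0.3, -0.4, 0.3]
gripper_width: 0.0467
```

```bash
python3 snap.py w5 wrist
```

```text
6.75 [ 0.5002796  -0.08177282  0.04726636] [ 0.30871514 -0.38067081  0.27324765] 0.04669044884744707
```

View pics/w5.png

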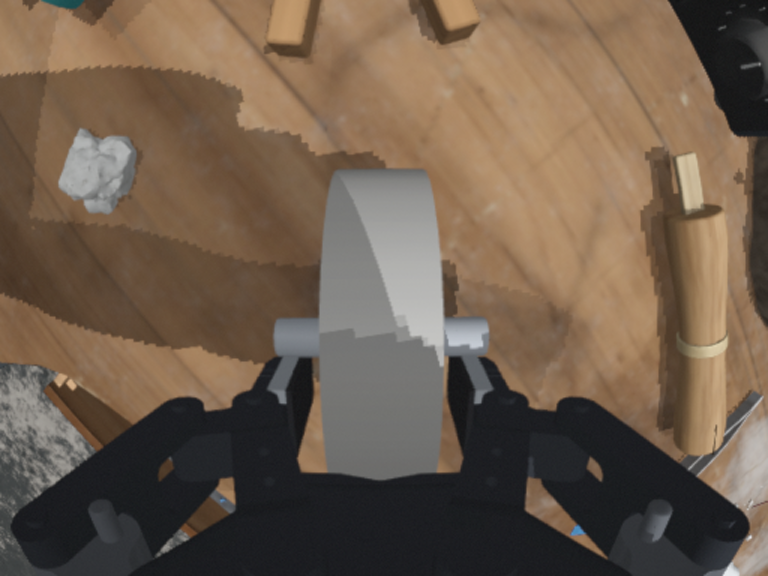

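Call:
step_arm(
  commands=[0, -0.03, 0, 0, 0.55, 0, -0.06, 0, 0, 0.55, 0, -0.09, 0, 0, 0.55, 0, -0.12, 0, 0, 0.55, 0, -0.15, 0, 0, 0.55, 0, -0.18, 0, 0, 0.55, 0, -0.21, 0, 0, 0.55, 0, -0.24, 0, 0, 0.55, 0, -0.27, 0, 0, 0.55, 0, -0.3, 0, 0, 0.55, 0, -0.33, 0, 0, 0.55, 0, -0.36, 0, 0, 0.55],
)

```text
t: 7.8
position: [0.5059, -0.0462, 0.0473]
orientation: [-0.0, 0.997, -0.078, -0.0]
contact_force: [0.2, 0.3, -0.9]
gripper_width: 0.0471
```

Call:
step_arm(
  commands=[0, -0.03, 0, 0, 0.55, 0, -0.06, 0, 0, 0.55, 0, -0.09, 0, 0, 0.55, 0, -0.12, 0, 0, 0.55, 0, -0.15, 0, 0, 0.55, 0, -0.18, 0, 0, 0.55, 0, -0.205, 0, 0, 0.55, 0, -0.225, 0, 0, 0.55, 0, -0.24, 0, 0, 0.55, 0, -0.25, 0, 0, 0.55, 0, -0.26, 0, 0, 0.55, 0, -0.265, 0, 0, 0.55],
)

```text
t: 8.8
position: [0.51, -0.0203, 0.0473]
orientation: [0.0, 0.997, -0.078, 0.0]
contact_force: [1.0, 0.6, 0.3]
gripper_width: 0.047
```

```bash
python3 snap.py w6 wrist
```

```text
8.8 [ 0.51004668 -0.02030738  0.0472847 ] [1.04579171 0.57803119 0.28841756] 0.04695847157580887
```

View pics/w6.png

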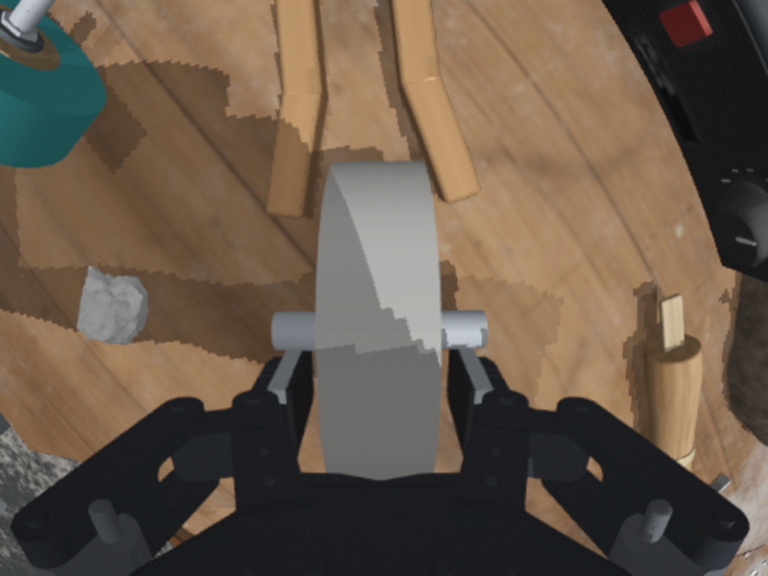

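```bash
python3 - <<'E'
import cv2
a=cv2.imread("pics/raw_w6.png"); c=a[0:150,170:330]; cv2.imwrite("pics/w6a.png",cv2.resize(c,(640,600),interpolation=cv2.INTER_CUBIC))
c=a[100:250,170:330]; cv2.imwrite("pics/w6b.png",cv2.resize(c,(640,600),interpolation=cv2.INTER_CUBIC))
E
```

```text
(no output)
```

View pics/w6a.png

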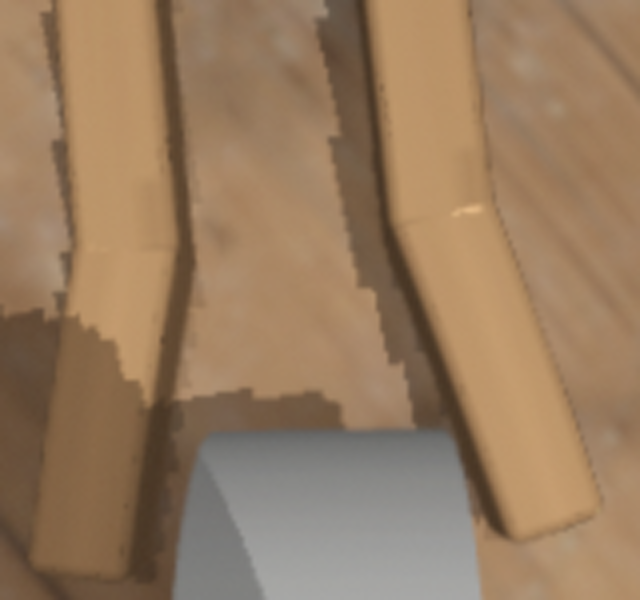

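View pics/w6b.png

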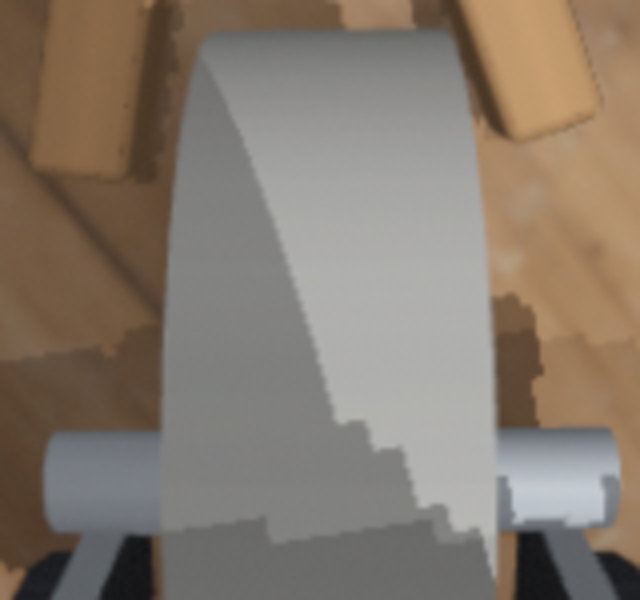

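```bash
cat > meas.py <<'E'
from h import *
import pickle
def run(n,L,A,B,offL,scL,offS,scS):
    i,s=pickle.load(open(n+".pkl","rb"))
    q=lambda u,o,sc:(o[0]+u[0]/sc-.4,o[1]+u[1]/sc-.4)
    tgt=dict(Lm=(-.102,.025),Rm=(-.102,-.025),Lb=(-.058,.0135),Rb=(-.058,-.0135))
    P=np.array([[*tgt[k],.022] for k in L]); Q=np.array([wback(i,q(L[k],offL,scL),.022) for k in L])
    r=least_squares(lambda p:(fr(p,P)-Q).ravel(),[.52,.13,1.52]);print("stand",r.x[:2].round(4),np.degrees(r.x[2]).round(2),(r.fun*1e3).round(1))
    A=wback(i,q(A,offS,scS),.05);B=wback(i,q(B,offS,scS),.05);m=(A+B)/2;print("wheel",m,np.linalg.norm(A-B))
    h=np.degrees(np.arctan2((B-A)[1],(B-A)[0]))+90
    for X in (r.x,[.5211,.133,np.radians(87)]):
        c,sn=np.cos(X[2]),np.sin(X[2]);d=m[:2]-X[:2];print("in stand",c*d[0]+sn*d[1],-sn*d[0]+c*d[1],"head",h-np.degrees(X[2]))
E
python3 - <<'E'
from meas import run
run("w6",dict(Lb=(180,245),Lm=(128,578),Rb=(398,225),Rm=(516,540)),(45,482),(618,478),(170,0),4,(170,100),4)
E
```

```text
stand [0.5225 0.1336] 86.56 [ 0.6  0.4  0.   0.5 -0.6  0.  -0.5  0.8  0.  -0.7 -0.6  0. ]
wheel [ 0.51249382 -0.00176285  0.05      ] 0.06653624761190839
in stand -0.13571743191339242 0.0018979183620842083 head -5.029955268616774
in stand -0.13502857645013666 0.001541439587093671 head -5.465464256531632
```

Call:
step_arm(
  commands=[0, -0.01, 0, 0, 0.55, 0, -0.02, 0, 0, 0.55, 0, -0.035, 0, 0, 0.55, 0, -0.055, 0, 0, 0.55, 0, -0.075, 0, 0, 0.55, 0, -0.1, 0, 0, 0.55, 0, -0.125, 0, 0, 0.55, 0, -0.145, 0, 0, 0.55, 0, -0.16, 0, 0, 0.55, 0, -0.17, 0, 0, 0.55, 0, -0.175, 0, 0, 0.55, 0, -0.18, 0, 0, 0.55],
)

```text
t: 9.85
position: [0.5129, -0.0025, 0.0473]
orientation: [0.0, 0.997, -0.078, 0.0]
contact_force: [0.3, -0.5, 0.2]
gripper_width: 0.0468
```

```bash
python3 snap.py w7 wrist
```

```text
9.85 [ 0.5128619  -0.00253839  0.04727588] [ 0.32873926 -0.50704571  0.18121343] 0.046815479356803344
```

View pics/w7.png

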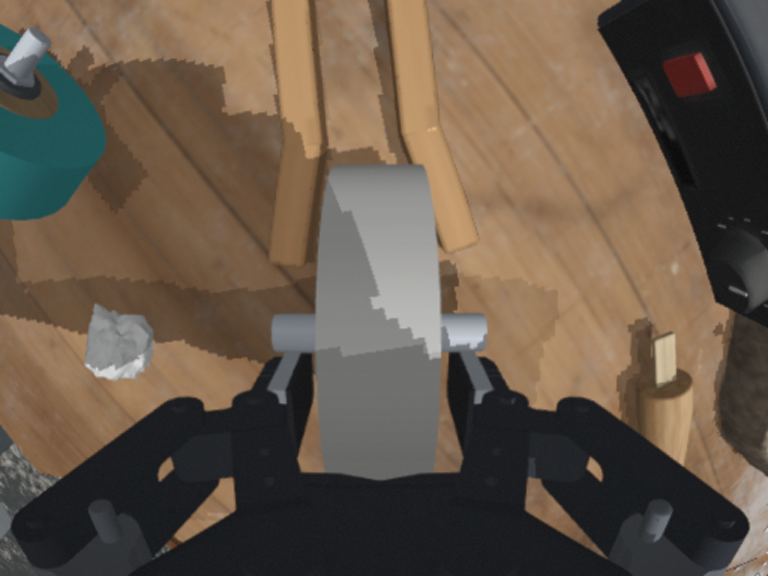

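Call:
step_arm(
  commands=[0, 0.08, 0, 0, 0.55, 0, 0.16, 0, 0, 0.6, 0, 0.16, 0, 0, 1, 0, 0.16, 0, 0, 1, 0, 0.16, 0, 0, 1, 0, 0.16, 0, 0, 1, 0, 0.08, 0, 0, 1, 0, 0, 0, 0, 1, 0, -0.1, 0, 0, 1, 0, -0.18, 0, 0, 1, 0, -0.18, 0, 0, 1],
)

```text
t: 10.82
position: [0.5158, 0.017, 0.0473]
orientation: [-0.0, 0.997, -0.077, -0.0]
contact_force: [0.0, 0.1, -0.0]
gripper_width: 0.0854
```

```bash
python3 snap.py w8 wrist
```

```text
10.8167 [0.51579972 0.01702635 0.04725984] [ 0.00285254  0.14155805 -0.00077899] 0.08540568209087866
```

View pics/w8.png

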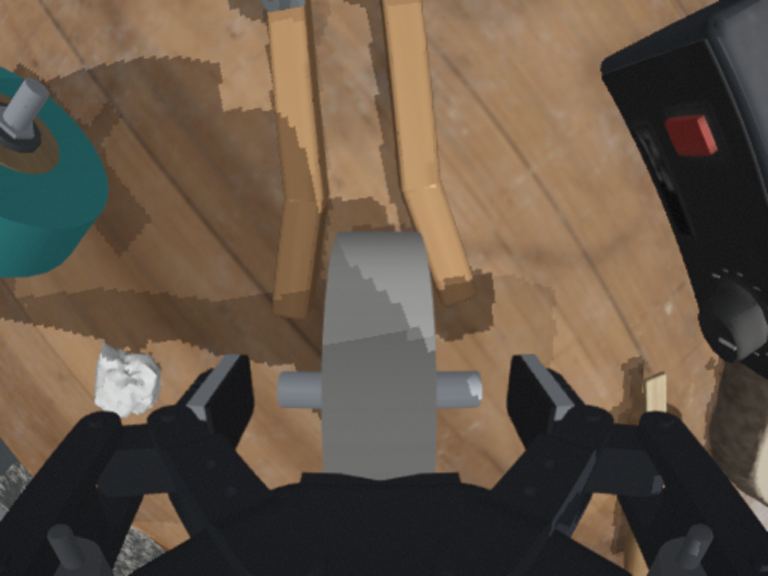

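Call:
step_arm(
  commands=[0, 0.015, 0, 0, 0.9, 0, 0.015, 0, 0, 0.84, 0, 0.015, 0, 0, 0.8, 0, 0.015, 0, 0, 0.78, 0, 0.015, 0, 0, 0.76, 0, 0.015, 0, 0, 0.75, 0, 0.015, 0, 0, 0.74, 0, 0.015, 0, 0, 0.74],
)

```text
t: 11.53
position: [0.5154, 0.0137, 0.0474]
orientation: [0.0, 0.997, -0.078, 0.0]
contact_force: [-1.4, -0.5, 3.6]
gripper_width: 0.0633
```

Call:
step_arm(
  commands=[0, 0, 0, -0.012, 0.74, 0, 0, 0, -0.024, 0.74, 0, 0, 0, -0.036, 0.74, 0, 0, 0, -0.047, 0.74, 0, 0, 0, -0.047, 0.74, 0, 0, 0, -0.047, 0.76, 0, 0, 0, -0.047, 0.8, 0, 0, 0, -0.047, 0.9, 0, 0, 0, -0.047, 1, 0, 0, 0, -0.047, 1],
)

```text
t: 12.37
position: [0.5154, 0.0137, 0.0472]
orientation: [-0.0, 1.0, -0.029, -0.0]
contact_force: [0.0, -0.5, -0.9]
gripper_width: 0.0859
```

```bash
python3 snap.py w9 wrist; python3 - <<'E'
import cv2
a=cv2.imread("pics/raw_w9.png"); c=a[60:210,170:330]; cv2.imwrite("pics/w9a.png",cv2.resize(c,(640,600),interpolation=cv2.INTER_CUBIC))
E
```

```text
12.3667 [0.51536411 0.01373033 0.0472369 ] [ 0.00620546 -0.45251538 -0.89800931] 0.08588903612490625
```

View pics/w9.png

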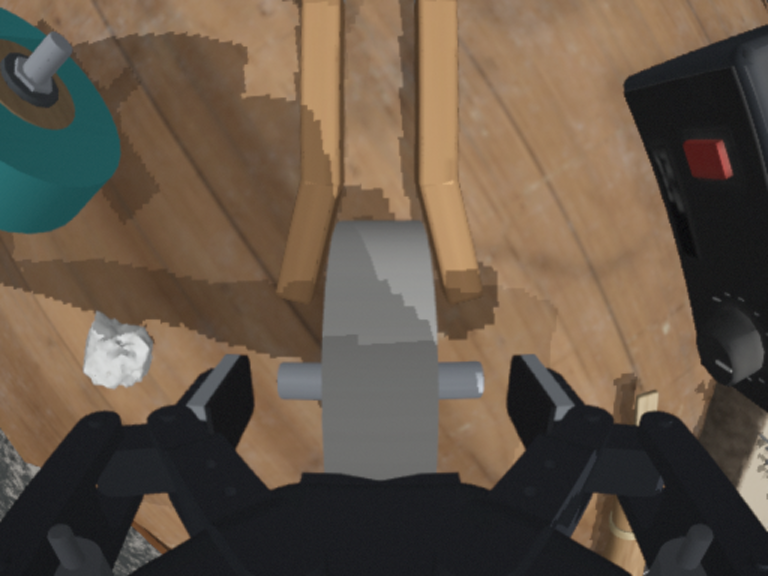

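View pics/w9a.png

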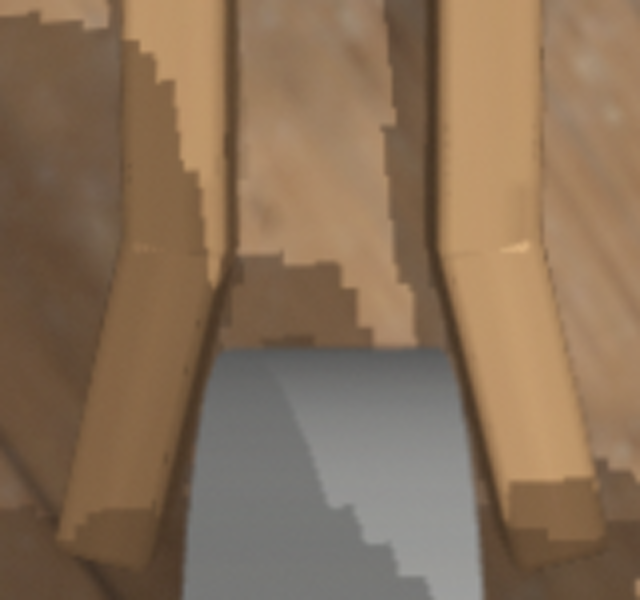

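```bash
python3 - <<'E'
from meas import run
run("w9",dict(Lb=(226,252),Lm=(150,572),Rb=(442,252),Rm=(518,568)),(278,380),(484,380),(170,60),4,(0,0),1.5)
E
```

```text
stand [0.5218 0.1338] 86.93 [ 0.4  0.4  0.   0.4 -0.3  0.  -0.5  0.6  0.  -0.2 -0.7  0. ]
wheel [0.51554334 0.01515036 0.05      ] 0.06654289718363822
in stand -0.1187677645066589 -0.0001307805334462035 head -0.20721622600319733
in stand -0.11797894878863212 -0.0006187264360370415 head -0.27405478772799086
```

Wheel is at x≈-118 mm, y≈0 and heading -0.2° in the stand's frame, so it is lined up. I'll back off, refork and push straight.

Call:
step_arm(
  commands=[0, 0.1, 0, 0, 1, 0, 0.22, 0, 0, 1, 0, 0.32, 0, 0, 1, 0, 0.32, 0, -0.002, 0.8, 0, 0.32, 0, -0.002, 0.55, 0, 0.32, 0, -0.002, 0.55, 0, 0.32, 0, -0.002, 0.55, 0, 0.32, 0, -0.002, 0.55],
)

```text
t: 13.08
position: [0.5135, -0.018, 0.0473]
orientation: [-0.0, 1.0, -0.027, -0.0]
contact_force: [0.6, 0.2, 0.3]
gripper_width: 0.0472
```

Call:
step_arm(
  commands=[0, -0.08, 0, 0, 0.55, 0, -0.13, 0, 0, 0.55, 0, -0.145, 0, 0, 0.55, 0, -0.16, 0, 0, 0.55, 0, -0.18, 0, 0, 0.55, 0, -0.2, 0, 0, 0.55, 0, -0.225, 0, 0, 0.55, 0, -0.25, 0, 0, 0.55, 0, -0.275, 0, 0, 0.55, 0, -0.3, 0, 0, 0.55, 0, -0.325, 0, 0, 0.55, 0, -0.35, 0, 0, 0.55],
)

```text
t: 14.08
position: [0.5154, 0.0169, 0.0473]
orientation: [-0.0, 1.0, -0.027, -0.0]
contact_force: [-0.3, -0.2, 0.0]
gripper_width: 0.0469
```

Call:
step_arm(
  commands=[0, -0.025, 0, 0, 0.55, 0, -0.05, 0, 0, 0.55, 0, -0.075, 0, 0, 0.55, 0, -0.1, 0, 0, 0.55, 0, -0.125, 0, 0, 0.55, 0, -0.15, 0, 0, 0.55, 0, -0.175, 0, 0, 0.55, 0, -0.2, 0, 0, 0.55, 0, -0.22, 0, 0, 0.55, 0, -0.24, 0, 0, 0.55, 0, -0.26, 0, 0, 0.55, 0, -0.28, 0, 0, 0.55],
)

```text
t: 15.08
position: [0.517, 0.0449, 0.0473]
orientation: [-0.0, 1.0, -0.027, -0.0]
contact_force: [-0.3, 0.3, -0.2]
gripper_width: 0.0471
```

```bash
python3 snap.py w10 wrist
```

```text
15.0833 [0.51698062 0.04485564 0.04726343] [-0.34275888  0.28861262 -0.21692702] 0.047094587857184386
```

View pics/w10.png

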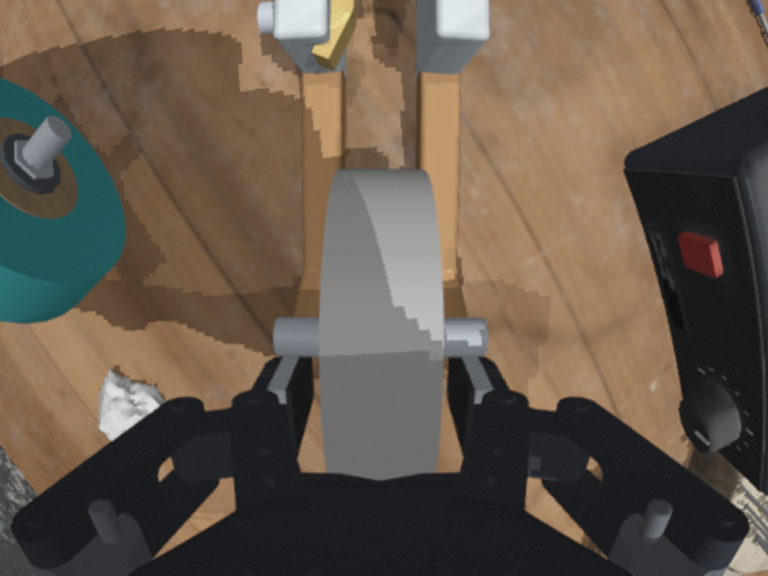

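Call:
step_arm(
  commands=[0, -0.02, 0, 0, 0.55, 0, -0.04, 0, 0, 0.55, 0, -0.06, 0, 0, 0.55, 0, -0.08, 0, 0, 0.55, 0, -0.1, 0, 0, 0.55, 0, -0.12, 0, 0, 0.55, 0, -0.14, 0, 0, 0.55, 0, -0.16, 0, 0, 0.55, 0, -0.18, 0, 0, 0.55, 0, -0.2, 0, 0, 0.55, 0, -0.22, 0, 0, 0.55, 0, -0.24, 0, 0, 0.55],
)

```text
t: 16.13
position: [0.5183, 0.0688, 0.0473]
orientation: [0.0, 1.0, -0.027, -0.0]
contact_force: [0.3, 0.1, 0.4]
gripper_width: 0.0471
```

Call:
step_arm(
  commands=[0, -0.01, 0, 0, 0.55, 0, -0.02, 0, 0, 0.55, 0, -0.03, 0, 0, 0.55, 0, -0.04, 0, 0, 0.55, 0, -0.05, 0, 0, 0.55, 0, -0.06, 0, 0, 0.55],
)

```text
t: 16.63
position: [0.5186, 0.0747, 0.0473]
orientation: [0.0, 1.0, -0.027, 0.0]
contact_force: [0.4, 0.5, 0.3]
gripper_width: 0.0469
```

Call:
step_arm(
  commands=[0, -0.01, 0, 0, 0.55, 0, -0.02, 0, 0, 0.55, 0, -0.03, 0, 0, 0.55, 0, -0.04, 0, 0, 0.55],
)

```text
t: 16.97
position: [0.5188, 0.0787, 0.0473]
orientation: [-0.0, 1.0, -0.027, -0.0]
contact_force: [0.7, -0.5, -0.1]
gripper_width: 0.047
```

```bash
python3 snap.py w11 wrist
```

```text
16.9667 [0.51882042 0.07870905 0.04728001] [ 0.65159223 -0.48564301 -0.08108376] 0.04699955439087215
```

View pics/w11.png

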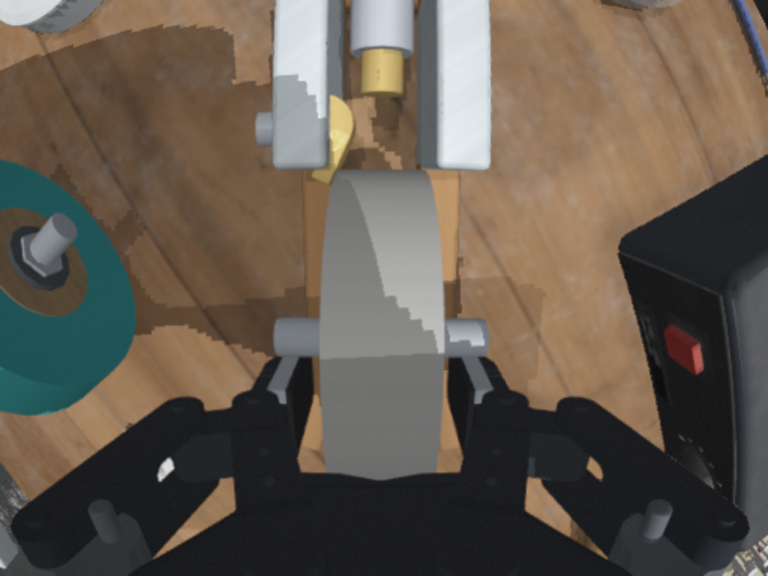

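```bash
python3 - <<'E'
from h import *
import pickle
i,s=pickle.load(open("w11.pkl","rb"))
for r in (86,91,96):
    print(r,wback(i,(382/1.5,r/1.5),.05), wback(i,(382/1.5,r/1.5),.056))
A=wback(i,(274/1.5,336/1.5),.05);B=wback(i,(488/1.5,336/1.5),.05);print("wheel",(A+B)/2)
E
```

```text
86 [0.52414479 0.16915839 0.05      ] [0.5240592  0.16800962 0.056     ]
91 [0.52406622 0.16768718 0.05      ] [0.52398434 0.16660792 0.056     ]
96 [0.52398802 0.16622191 0.05      ] [0.52390983 0.16521187 0.056     ]
wheel [0.51997692 0.09519575 0.05      ]
```

The nose tip is at (382,95), so first touch should come after about 21 mm more travel, with the TCP at y≈0.099–0.101. Next is the jaw, slowly.

Call:
step_arm(
  commands=[0, -0.01, 0, 0, 0.55, 0, -0.02, 0, 0, 0.55, 0, -0.03, 0, 0, 0.55, 0, -0.04, 0, 0, 0.55],
)

```text
t: 17.35
position: [0.5194, 0.0823, 0.0474]
orientation: [0.0, 1.0, -0.027, 0.0]
contact_force: [2.5, -5.2, -0.6]
gripper_width: 0.0468
```

Call:
step_arm(
  commands=[0, -0.01, 0, 0, 0.55, 0, -0.02, 0, 0, 0.55, 0, -0.03, 0, 0, 0.55, 0, -0.04, 0, 0, 0.55],
)

```text
t: 17.68
position: [0.5199, 0.0861, 0.0475]
orientation: [0.001, 1.0, -0.027, 0.001]
contact_force: [2.8, -7.3, 1.3]
gripper_width: 0.047
```

Call:
step_arm(
  commands=[0, -0.01, 0, 0, 0.55, 0, -0.02, 0, 0, 0.55, 0, -0.03, 0, 0, 0.55, 0, -0.04, 0, 0, 0.55],
)

```text
t: 18.02
position: [0.5204, 0.09, 0.0477]
orientation: [0.001, 1.0, -0.027, 0.001]
contact_force: [2.2, -7.2, 3.5]
gripper_width: 0.0468
```

Call:
step_arm(
  commands=[0, -0.01, 0, 0, 0.55, 0, -0.02, 0, 0, 0.55],
)

```text
t: 18.18
position: [0.5204, 0.0921, 0.0478]
orientation: [0.001, 1.0, -0.027, 0.001]
contact_force: [1.3, -5.9, 3.7]
gripper_width: 0.0472
```

Call:
step_arm(
  commands=[0, -0.01, 0, 0, 0.55, 0, -0.02, 0, 0, 0.55],
)

```text
t: 18.35
position: [0.5204, 0.0941, 0.0477]
orientation: [0.001, 1.0, -0.027, 0.001]
contact_force: [2.0, -5.9, 3.9]
gripper_width: 0.0469
```

```bash
python3 snap.py w12 wrist
```

```text
18.35 [0.52039253 0.09413359 0.04770552] [ 1.95138341 -5.88106717  3.88354615] 0.04688650542755135
```

View pics/w12.png

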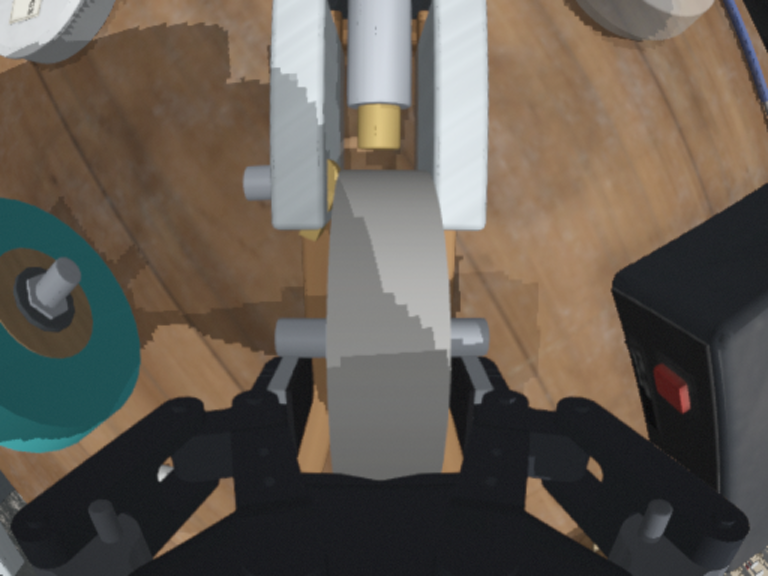

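Call:
step_arm(
  commands=[0, -0.005, 0, 0, 0.55, 0, -0.01, 0, 0, 0.55, 0, -0.015, 0, 0, 0.55, 0, -0.02, 0, 0, 0.55],
)

```text
t: 18.73
position: [0.5205, 0.0961, 0.0477]
orientation: [0.001, 1.0, -0.027, 0.001]
contact_force: [1.4, -6.2, 4.3]
gripper_width: 0.0469
```

Call:
step_arm(
  commands=[0, -0.005, 0, 0, 0.55, 0, -0.01, 0, 0, 0.55],
)

```text
t: 18.9
position: [0.5205, 0.0972, 0.0477]
orientation: [0.001, 1.0, -0.027, 0.001]
contact_force: [0.6, -6.1, 5.3]
gripper_width: 0.0468
```

Call:
step_arm(
  commands=[0, -0.005, 0, 0, 0.55, 0, -0.01, 0, 0, 0.55],
)

```text
t: 19.07
position: [0.5205, 0.0981, 0.0477]
orientation: [0.001, 1.0, -0.027, 0.001]
contact_force: [0.7, -6.3, 4.8]
gripper_width: 0.047
```

Call:
step_arm(
  commands=[0, -0.005, 0, 0, 0.55, 0, -0.01, 0, 0, 0.55],
)

```text
t: 19.23
position: [0.5205, 0.0992, 0.0477]
orientation: [0.001, 1.0, -0.027, 0.001]
contact_force: [0.8, -5.4, 4.0]
gripper_width: 0.0471
```

```bash
python3 snap.py w13 wrist; python3 -c "
import cv2
a=cv2.imread('pics/raw_w13.png')[60:160,200:310];cv2.imwrite('pics/w13a.png',cv2.resize(a,(660,600),interpolation=cv2.INTER_CUBIC))"
```

```text
19.2333 [0.52053229 0.09917179 0.04770791] [ 0.76897337 -5.4208999   4.04869586] 0.047082476650355684
```

View pics/w13a.png

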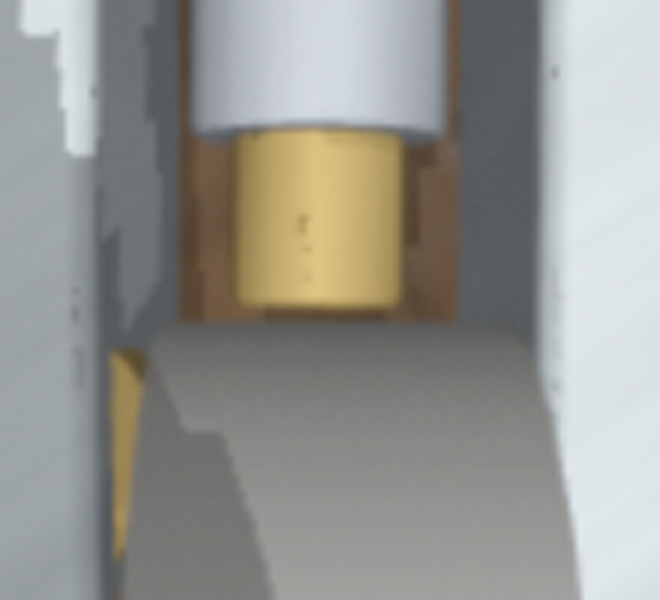

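Call:
step_arm(
  commands=[0, -0.005, 0, 0, 0.55, 0, -0.01, 0, 0, 0.55],
)

```text
t: 19.45
position: [0.5206, 0.1001, 0.0477]
orientation: [0.001, 1.0, -0.027, 0.001]
contact_force: [1.2, -7.1, 4.0]
gripper_width: 0.0468
```

Call:
step_arm(
  commands=[0, -0.005, 0, 0, 0.55, 0, -0.005, 0, 0, 0.55],
)

```text
t: 19.62
position: [0.5206, 0.1006, 0.0477]
orientation: [0.001, 1.0, -0.027, 0.001]
contact_force: [1.1, -5.9, 3.8]
gripper_width: 0.0465
```

Call:
step_arm(
  commands=[0, -0.005, 0, 0, 0.55, 0, -0.005, 0, 0, 0.55],
)

```text
t: 19.78
position: [0.5206, 0.101, 0.0477]
orientation: [0.001, 1.0, -0.027, 0.001]
contact_force: [0.7, -7.3, 6.3]
gripper_width: 0.0469
```

Call:
step_arm(
  commands=[0, -0.005, 0, 0, 0.55, 0, -0.005, 0, 0, 0.55],
)

```text
t: 19.95
position: [0.5207, 0.1014, 0.0478]
orientation: [0.001, 1.0, -0.027, 0.001]
contact_force: [0.0, -8.8, 6.5]
gripper_width: 0.0467
```

```bash
python3 snap.py w14 wrist; python3 -c "
import cv2
a=cv2.imread('pics/raw_w14.png')[60:160,200:310];cv2.imwrite('pics/w14a.png',cv2.resize(a,(660,600),interpolation=cv2.INTER_CUBIC))"
```

```text
19.95 [0.52067013 0.10141864 0.04777933] [ 5.57408875e-03 -8.80147855e+00  6.45120066e+00] 0.046732895046733156
```

View pics/w14a.png

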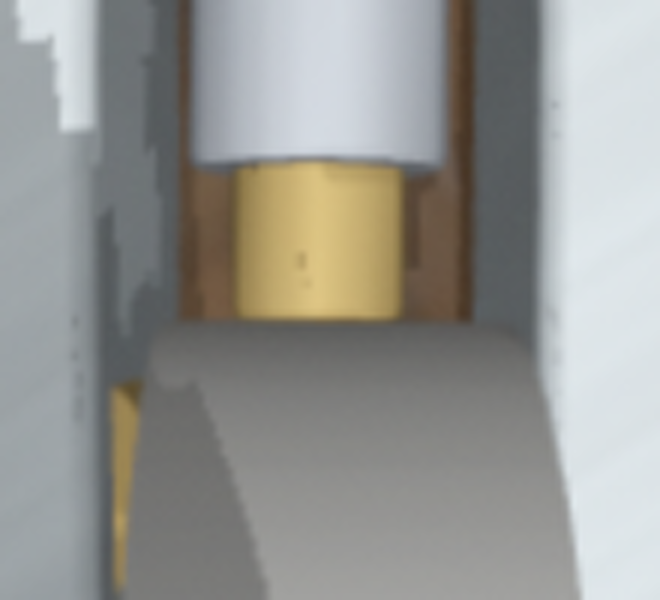

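Call:
step_arm(
  commands=[0, 0, 0, 0, 0.55, 0, 0, 0, 0, 0.55],
)

```text
t: 20.17
position: [0.5207, 0.1014, 0.0478]
orientation: [0.001, 1.0, -0.027, 0.001]
contact_force: [1.0, -6.9, 7.2]
gripper_width: 0.0472
```

Call:
step_arm(
  commands=[0, -0.004, 0, 0, 0.55, 0, -0.004, 0, 0, 0.55],
)

```text
t: 20.33
position: [0.5207, 0.1017, 0.0478]
orientation: [0.001, 1.0, -0.027, 0.001]
contact_force: [0.8, -8.8, 6.2]
gripper_width: 0.047
```

Call:
step_arm(
  commands=[0, -0.004, 0, 0, 0.55, 0, -0.004, 0, 0, 0.55],
)

```text
t: 20.5
position: [0.5207, 0.1021, 0.0478]
orientation: [0.001, 1.0, -0.027, 0.001]
contact_force: [0.7, -9.1, 8.1]
gripper_width: 0.047
```

```bash
python3 snap.py w15 wrist; python3 -c "
import cv2
a=cv2.imread('pics/raw_w15.png')[60:160,200:310];cv2.imwrite('pics/w15a.png',cv2.resize(a,(660,600),interpolation=cv2.INTER_CUBIC))"
```

```text
20.5 [0.52069942 0.10210975 0.04783694] [ 0.66729835 -9.08764248  8.12596642] 0.04701880001038745
```

View pics/w15a.png

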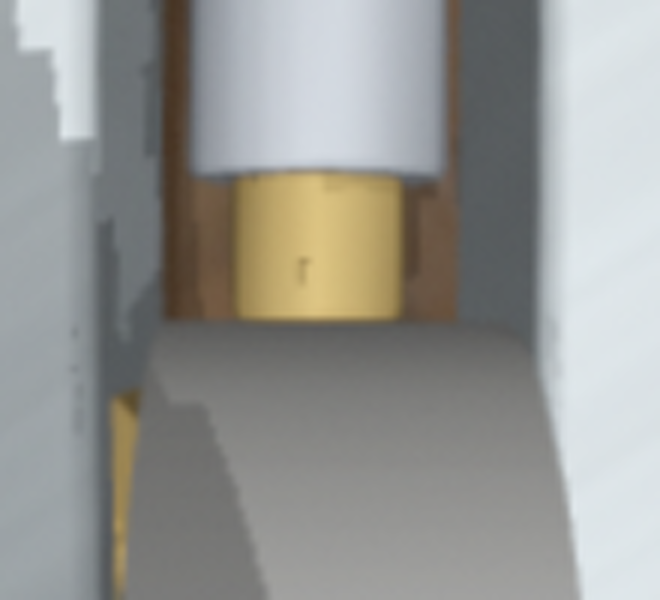

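Call:
step_arm(
  commands=[0, -0.004, 0, 0, 0.55, 0, -0.004, 0, 0, 0.55],
)

```text
t: 20.72
position: [0.5208, 0.1025, 0.0479]
orientation: [0.001, 1.0, -0.027, 0.001]
contact_force: [-0.1, -8.5, 6.8]
gripper_width: 0.0469
```

Call:
step_arm(
  commands=[0, 0, 0, 0, 0.55],
)

```text
t: 20.8
position: [0.5207, 0.1025, 0.0478]
orientation: [0.001, 1.0, -0.027, 0.001]
contact_force: [0.3, -9.5, 6.9]
gripper_width: 0.047
```

The force has risen from about 6 N (jaw drag) to about 9 N, with no steep rise, so the wheel is on the nose spring. I'll back off gently and check that it stays.

Call:
step_arm(
  commands=[0, 0.005, 0, 0, 0.55, 0, 0.01, 0, 0, 0.55, 0, 0.02, 0, 0, 0.55, 0, 0.04, 0, 0, 0.55, 0, 0.07, 0, 0, 0.55, 0, 0.11, 0, 0, 0.55, 0, 0.15, 0, 0, 0.55, 0, 0.15, 0, 0, 0.55],
)

```text
t: 21.47
position: [0.5192, 0.0876, 0.0472]
orientation: [0.0, 1.0, -0.027, -0.0]
contact_force: [0.6, 0.2, 0.9]
gripper_width: 0.0471
```

```bash
python3 snap.py w16 wrist; python3 -c "
import cv2
a=cv2.imread('pics/raw_w16.png')[10:110,200:310];cv2.imwrite('pics/w16a.png',cv2.resize(a,(660,600),interpolation=cv2.INTER_CUBIC))"
```

```text
21.4667 [0.51923708 0.08758387 0.04724214] [0.58917108 0.16427698 0.89117645] 0.04713561931362536
```

View pics/w16.png

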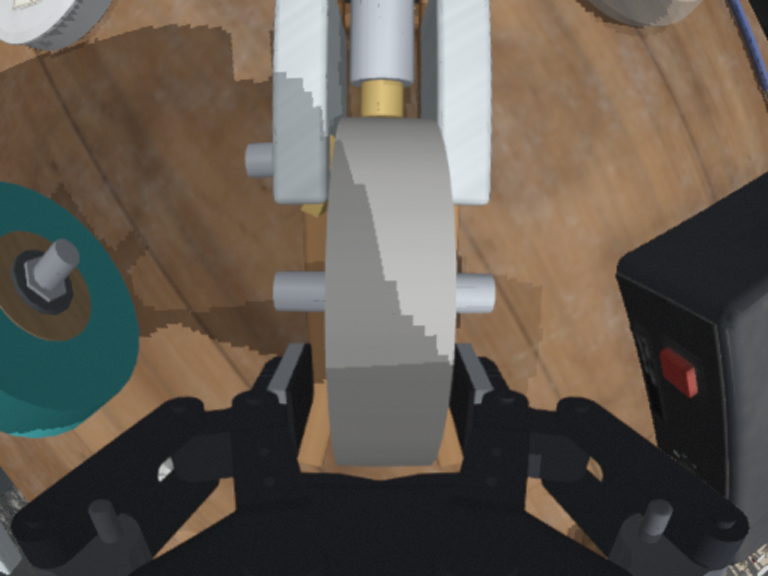

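View pics/w16a.png

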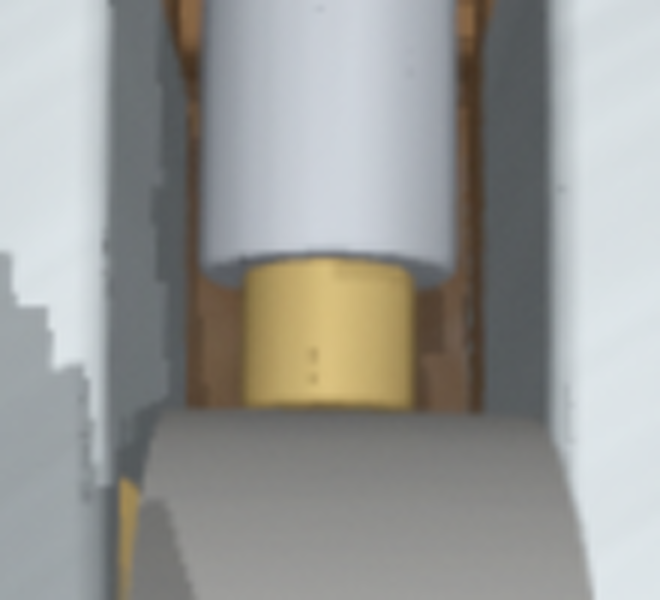

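```bash
python3 - <<'E'
from h import *
import pickle
def Y(n,u,v,oy,z=.05):
    i,s=pickle.load(open(n+".pkl","rb")); return wback(i,(200+u/6-.4,oy+v/6-.4),z)[1]*1e3
for n,e,t,oy in [("w13",132,307,60),("w14",163,320,60),("w15",173,320,60),("w16",258,407,10)]:
    a,b=Y(n,320,e,oy,.056),Y(n,320,t,oy,.056); print(n,"carrier",a,"tip",b,"len",a-b)
# wheel centre by spindle in full images
def W(n,l,r,row):
    i,s=pickle.load(open(n+".pkl","rb")); A=wback(i,(l/1.5-.3,row/1.5-.3),.05);B=wback(i,(r/1.5-.3,row/1.5-.3),.05);return (A+B)/2,s["position"][1]
print(W("w16",274,495,292), W("w13",276,488,336))
# expected front silhouette row of wheel at centre y
E
python3 -c "
import cv2
a=cv2.imread('pics/w15.png');b=cv2.imread('pics/w16.png')
import numpy as np
cv2.imwrite('pics/cmp.png',np.hstack([a[250:420,250:520],b[230:400,250:520]]))"
```

```text
w13 carrier 178.43024657785153 tip 166.49344434711858 len 11.936802230732951
w14 carrier 178.57289865677058 tip 167.87592567275846 len 10.69697298401212
w15 carrier 178.58533460921754 tip 168.57015413106865 len 10.015180478148892
w16 carrier 178.91691728453895 tip 168.54705620560736 len 10.369861078931592
(array([0.52213087, 0.11838314, 0.05      ]), np.float64(0.08758386958057512)) (array([0.52190327, 0.1156215 , 0.05      ]), np.float64(0.09917178844168456))
```

View pics/cmp.png

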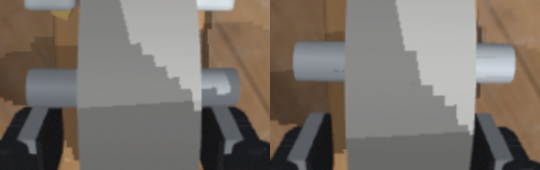

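Call:
step_arm(
  commands=[0, 0.1, 0, 0, 0.55, 0, 0.25, 0, 0, 0.55, 0, 0.45, 0, 0, 0.55, 0, 0.6, 0, 0, 0.55, 0, 0.7, 0, 0, 0.55, 0, 0.7, 0, 0, 0.55],
)

```text
t: 22.02
position: [0.5155, 0.0166, 0.0473]
orientation: [0.0, 1.0, -0.028, 0.0]
contact_force: [-0.3, -0.2, 0.6]
gripper_width: 0.0468
```

Call:
step_arm(
  commands=[0, 0, -0.2, 0, 0.55, 0, 0, -0.5, 0, 0.55, 0, 0, -0.8, 0, 0.55, 0, 0, -1, 0, 0.55, 0, 0, -1, 0, 0.55],
)

```text
t: 22.43
position: [0.5173, 0.0187, 0.1511]
orientation: [0.0, 1.0, -0.027, 0.003]
contact_force: [0.1, -0.8, 0.7]
gripper_width: 0.0472
```

```bash
python3 snap.py w17 wrist; python3 snap.py s17 scene; python3 -c "
import cv2,numpy as np
a=cv2.imread('pics/raw_w17.png');b=cv2.imread('pics/raw_s17.png')
cv2.imwrite('pics/f1.png',cv2.resize(b[150:250,190:323],(798,600),interpolation=cv2.INTER_CUBIC))"
```

```text
22.4333 [0.51725922 0.01866884 0.1510754 ] [ 0.09440606 -0.84357307  0.67919231] 0.047180474096522984
22.4833 [0.51656963 0.01872271 0.14903039] [-0.0999023  -1.12860413 -1.58426596] 0.046930741583149714
```

View pics/w17.png

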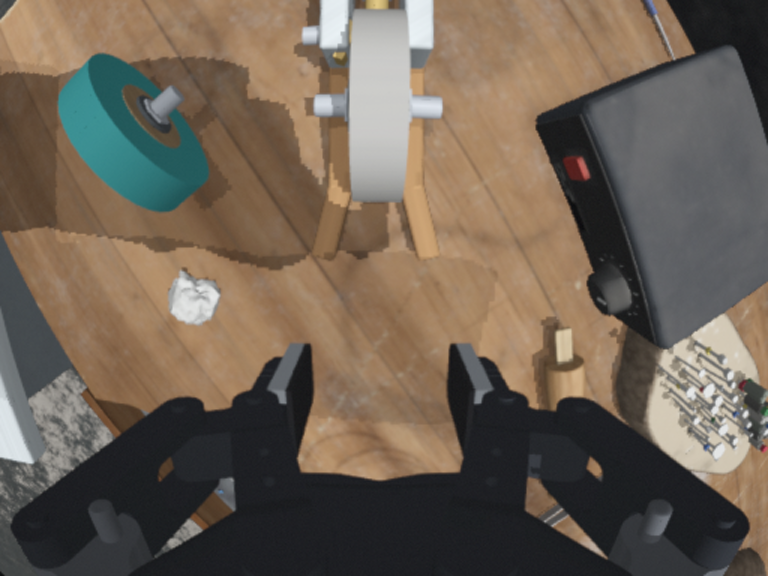

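View pics/f1.png

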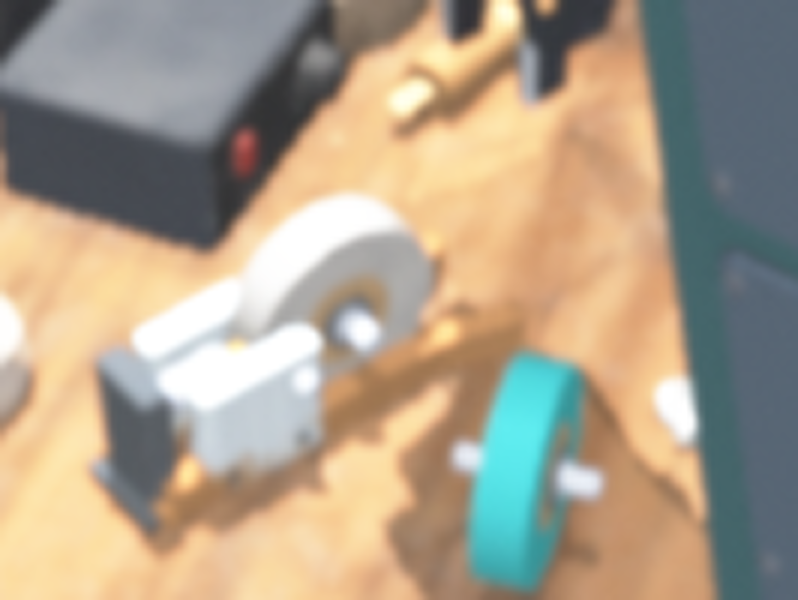

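Call:
step_arm(
  commands=[0, 0, 0, 0, 0.55, 0, 0, 0, 0, 0.55, 0, 0, 0, 0, 0.55, 0, 0, 0, 0, 0.55, 0, 0, 0, 0, 0.55, 0, 0, 0, 0, 0.55],
)

```text
t: 23.03
position: [0.5154, 0.0184, 0.147]
orientation: [-0.0, 1.0, -0.027, -0.0]
contact_force: [-0.5, 0.4, 0.1]
gripper_width: 0.0467
```

```bash
python3 snap.py w18 wrist; python3 - <<'E'
import cv2
a=cv2.imread('pics/raw_w18.png')[0:140,200:310];cv2.imwrite('pics/w18a.png',cv2.resize(a,(470,600),interpolation=cv2.INTER_CUBIC))
E
```

```text
23.0333 [0.51544301 0.01840772 0.14703557] [-0.45621269  0.43177944  0.13224666] 0.04669849072928459
```

View pics/w18a.png

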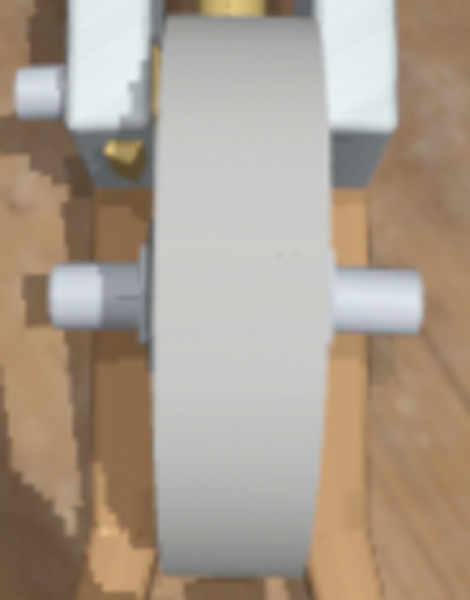

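```bash
python3 - <<'E'
from h import *
import pickle
i,s=pickle.load(open("w18.pkl","rb"))
k=600/140
A=wback(i,(200+50/4.273-.4,296/k-.4),.05);B=wback(i,(200+422/4.273-.4,300/k-.4),.05);print((A+B)/2,np.linalg.norm(B-A))
from cell import workorder
print(workorder.hand_in())
E
```

```text
[0.52185339 0.11937495 0.05      ] 0.06570218844373664
the job is handed in; nothing more can be done
None
```

I handed the job in with the grey wheel upright in the stand, bearing on the stop's spring nose and held by the brass jaw after I let go. The robot gave no verdict.

**How it got there:**
- I rolled the wheel by pushing both spindle ends from behind with the gripper as a fork. It stayed on its rim and was never lifted.
- Twice I nipped the spindle ends to turn it in place: 9° to aim at the mouth, then 5.6° back to line up with the lane.
- I pushed it past the jaw in steps of 1 mm, then 0.4–0.5 mm, against about 6 N of drag. Near the nose the push rose to about 9 N with no steep rise, so I stopped there, at most about 3–4 N on the nose by my reading.

**Last checks:**
- **Position:** the wheel's centre along the lane measured y = 0.118 m just after release and 0.119 m just before hand-in. It had stayed put, within the camera's 2 mm accuracy.
- **Nose:** it showed about 10.4 mm of its length, against 11.9 mm before contact, so it is about 1.5 mm compressed. The wheel's rim hides a little of it, so this is approximate.
- **Tilt:** the wheel looks upright, leaning on the right cheek as the jaw presses it, and turned about 1° in the lane.
- **Other things on the bench:** the turquoise wheel and the lump look untouched. I did not check the other bystanders one by one, but the fingers stayed well away from them.

The job took about 23 s, and the arm was clear of everything when I handed in. No check failed.

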